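# Lock the rosewood away and bolt the case

### The arm

A 6-joint arm with a two-finger parallel gripper is mounted at the origin on a cart in front of the work surface, level with it; the furniture and walls round the work are solid. World frame = base frame: x ahead of the robot, y to its left, z up, the work surface at z = 0. Lengths are in m, angles in rad, forces in N, time in s.
With the tool pointing down it reaches from about 0.325 to 0.925 m from the base axis. Payload 3.1 kg.
Tool frame: the origin (TCP) lies on the centre line of the jaws, within the pads' length; the fingertips stand manip.tips_ahead ahead of it and the grasp point (between the pads) lies 6 mm ahead of it (manip.tips_ahead is the distance from the TCP to the fingertips, in m); z points along the fingers, x is the direction in which the jaws open and shut, and the axes are right-handed (so a half turn about z gives the same grasp; the last joint's range is limited). The gripper opens to 85 mm and grips with 20 to 120 N. Pads are 22 mm wide; open, the fingers measure 114 mm over their backs; the gripper's body (76 mm by 85 mm) begins 54 mm behind the grasp point. The pads swing forward as they close: fully open they stand 13 mm farther back than shut.
Start: joints at [1.055, 0.217, 1.613, -0, 1.311, -0.112], TCP at [0.246, 0.575, 0.256] pointing down, gripper open.
Joint ranges: [-2.75, 2.75], [-0.78, 2.1], [0.31, 2.55], [-1.13, 4.27], [0.13, 2.63], [-2.58, 2.58]. Speed limits (rad/s): [2.79, 2.79, 3.14, 3.14, 3.14, 3.14].

### API

Orientations are given as a unit quaternion [x, y, z, w].
In Python, from plant import manip gives the robot as it stands.
- The arm moves only by the tool servo_tool, never from a script. Its argument "moves" is text: rows parted by semicolons, each of 5 numbers parted by spaces: the closure, from 0 (fully open) to 1 (shut), then the shift along the tool's x, y, z in cm, then the turn about the tool's z in degrees. In form: fingers dx dy dz roll; .... A call has 1 to 5 rows; each row is the pose to reach, as a shift and turn from the pose commanded when the call began, along the tool's axes at that moment; what a row does not reach only later rows make up. A row lasts 1/10 s, in which the tool goes at most 50 mm and 8.59 degrees, less where a joint would pass 70% of its speed; a pose out of reach is approached as far as the arm can. A call with a gripper value outside its range is refused whole. The fingers move at their own pace and stop on an object; "force" is the grip in N (left out, the last holds). Time passes only in rows, so rows that repeat a pose let the fingers close. It gives the time, the measured TCP pose, the force and the opening at its end, in the units of the state.
- manip.sense(): the state, without advancing time (a new reading comes with each control period).
- manip.get_image(name): name is "scene" or "top"; returns a dict with "pixels" (420x560x3 uint8, red, green, blue), "intrinsics" (3x3 intrinsics, pixels), "R" (3x3) and "t" (3): a world point X has camera coordinates R X + t. Camera axes: x right, y down, z forward; pixel columns grow to the right and rows downward; lengths in m; the calibration is good to about 2 mm. A picture is of the moment at which its call begins. There is no depth.
- manip.sign_off(): hands the job in, once; it reports no verdict.
The state is a dict: "time_s": time; "joints": joint angles; "dq": joint speeds; "joint_torque": joint torques, N m; "position": TCP position; "ee_rot": TCP orientation; "force": force on the tool from outside, world axes, zero at the start; "ft_torque": the same for the moment, N m; "gripper_width": finger opening in m.
Only numpy, scipy, OpenCV 4.12 (cv2) and the standard library are available. Lean on these libraries where they do the work, as an engineer would, in place of code of your own. Each camera call takes 0.05 s, during which the arm holds its last target. There are 200 camera calls.

### The job

Put the rosewood block into the open wooden case so that it lies flat on the floor of the case, and swing the lid fully shut. Then raise the bolt's handle upright if it is not so already, slide the bolt all the way across through the keeper on the lid, and turn the handle down to the side into its notch so that the bolt cannot slide back. Do not shift or knock over the jar and the three bottles round the case.

Things in the scene. Friction and masses are not known exactly. Their poses are not given: they have to be found in the camera images.
- case: Pale wooden case fixed to the bench, 210 mm (x) by 170 mm (y). Origin on the bench top under it; x points from the bolt side (front, robot side) to the lid hinge (back), y left, z up; turns about z only. Front rail, solid: x -120 to -45 mm, top at z 70 mm, carries a brass barrel bolt whose axis runs along x at y 0, z 90 mm.
- hollow (a point): Centre of the floor of the case's open hollow, case x 18, z 8 mm. The hollow spans case x -45 to 80 mm and y -75 to 75 mm; the tops of the walls round it are at z 57 mm.
- cheek (a point): Top centre of the brass cheek left of the bolt, case x -92 to -75, y 10 to 17 mm, top z 100 mm. Before and behind it are the two notches into which the handle can turn down: front (bolt drawn back) and rear (locking). Brass straps over the bolt at case x -118 to -110 and -55 to -47 mm, y within 14 mm, reach z 103 mm.
- lid (a joint): Lid angle (rad): 0 shut, 1.57 upright, at most 1.8 (leaning back). Hinge axis along the case's y at case x 90, z 64 mm. It stays where it is left near upright and sinks shut by itself from below about 1 rad; 1 to 2 N at its edge moves it. Pale board 12 mm thick (6 mm either side of the hinge axis), 170 mm wide, reaching 134 mm from the axis.
- lid_edge (a point): Middle of the lid's free edge, in the board's mid-plane, 134 mm from the hinge axis.
- keeper (a point): Centre of the opening of the brass keeper staple on the lid's outer face, 119 mm from the hinge axis, at mid-width; 30 mm wide over all, 32 mm high above the face, opening 20 mm wide. With the lid shut the bolt passes through it.
- bolt (a joint): Travel (m) of the steel bolt, 12 mm thick, along the case's +x towards the lid: 0 drawn back, 0.040 fully across (stop). About 1.5 N of friction. Slides only with the handle within 0.4 rad of upright; with the handle down it is held in the front notch (travel under 0.007) or the rear, locking notch (above 0.032). Pushed across too early, it gets in the lid's way.
- handle (a joint): Angle (rad) of the bolt handle about the bolt axis: 0 upright, growing as it turns down to the case's left (+y), stop at 1.30 (fully down). Slight friction, stays where it is left. Between the notches the cheek stops it at about 0.5. It can lean 0.15 past upright.
- knob (a point): Centre of the black grip at the end of the 8 mm steel handle stem: a short roller, 18 mm across, 22 mm long along the bolt axis, flat ends, 48 mm from the bolt axis. At bolt travel q and handle angle h it lies in the case's frame at x -103 mm + q, y 48 sin(h) mm, z 90 + 48 cos(h) mm. Pinched lightly by its flat ends it can turn between the fingers.
- block_center (a point): Centre of the loose rosewood block, reddish-brown, 56 mm (its x) by 82 mm (its y) by 40 mm high, 0.13 to 0.25 kg, lying on the bench to the left or right of the case. It must lie on its 56 x 82 mm face for the lid to shut.
- jar_rosin_mid (a point): Loose brown glass jar with a black lid, 62 mm across, 88 mm tall; bystander. Point 44 mm above its foot.
- alcohol_bottle_mid (a point): Loose slim brown bottle with a white cap, 52 mm across, 235 mm tall, behind the case; bystander. Point 100 mm above its foot.
- oil_bottle_mid (a point): Loose brown bottle with a red cap, 44 mm across, 155 mm tall, right of the lid hinge; bystander. Point 70 mm above its foot.
- glue_bottle_mid (a point): Loose white bottle with an orange cap, 48 mm across, 150 mm tall, left of the lid hinge; bystander. Point 70 mm above its foot.
Things that resemble listed ones, but are neither listed nor needed, are in the scene too. What is meant by the part that bears block_center is not pink, and is the smaller of those in its own colour.

How it is judged:
By the outcome, as a careful person would: the job done as asked, in the order asked, and still so for the second after the job is handed in, with the robot touching nothing.
It also fails if it takes over 67 s, if anything falls off the work surface, if the arm or the gripper's body presses on something with over 40 N, if the wrist force passes 120 N, or if a joint passes its speed limit or range.

## Working session

There is one attempt and no reset: what is moved stays moved. The work goes in short steps, Python scripts to look and compute and a tool call to move; the robot and the scene stay as the last step left them, time stands still between calls to the robot, and variables do not carry over. Pictures are saved under pics/ and viewed, about 8 in all and at most 12, crops included, and the job is handed in when it is done.

Besides the shell and the picture viewer there is one more tool, called by a JSON object that holds its "fn" and its "kwargs", one argument or row to a line. servo_tool: Moves the arm, as the interface text tells. Its arguments: {"type":"object","properties":{"moves":{"type":"string"},"force":{"type":"number"}},"required":["moves"]}

```bash
ls; mkdir -p pics
python3 - <<'E'
from plant import manip
import cv2, json, numpy as np
s=manip.sense(); print(s, manip.tips_ahead)
for n in("scene","top"):
    d=manip.get_image(n); cv2.imwrite(f"pics/{n}0.png",d["pixels"][:,:,::-1]); print(n,np.array(d["intrinsics"]).tolist(),np.round(d["R"],4).tolist(),np.round(d["t"],4).tolist())
E
```

```text
pics
{'time_s': 0.0, 'joints': array([ 1.05480108e+00,  2.17778524e-01,  1.61493996e+00,  2.08521525e-05,
        1.31129269e+00, -1.12189058e-01]), 'dq': array([-1.10167461e-03,  3.92777172e-04, -8.69450557e-05, -4.54841141e-04,
        1.99977071e-04,  6.86902821e-04]), 'joint_torque': array([-1.60144249e-03, -3.96839905e+01, -3.03849185e+01, -1.47010778e-04,
        9.65625368e-03,  1.22639460e-05]), 'position': array([0.2451675 , 0.57408269, 0.25495004]), 'ee_rot': array([ 8.34543033e-01,  5.50941433e-01, -1.08199410e-03,  5.40088591e-04]), 'force': array([0.81636888, 0.78178599, 0.8340979 ]), 'ft_torque': array([-0.02169046, -0.06027346, -0.03388625]), 'gripper_width': 0.08520702248024754} 0.025
scene [[434.6694513694404, 0.0, 279.77134399221626], [0.0, 434.6694513694404, 210.21370142071268], [0.0, 0.0, 1.0]] [[0.8743, -0.4853, 0.0008], [-0.3146, -0.568, -0.7605], [0.3695, 0.6647, -0.6493]] [-0.5521, 0.2157, 1.1716]
top [[400.03880737687507, 0.0, 278.05652851341387], [0.0, 400.03880737687507, 211.10123388884904], [0.0, 0.0, 1.0]] [[-0.0284, -0.9991, -0.0305], [-0.9835, 0.0334, -0.178], [0.1788, 0.0249, -0.9836]] [-0.0402, 0.6001, 1.0699]
```

View pics/scene0.png

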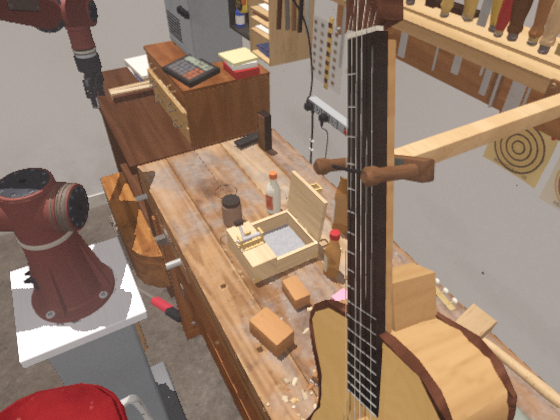

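View pics/top0.png

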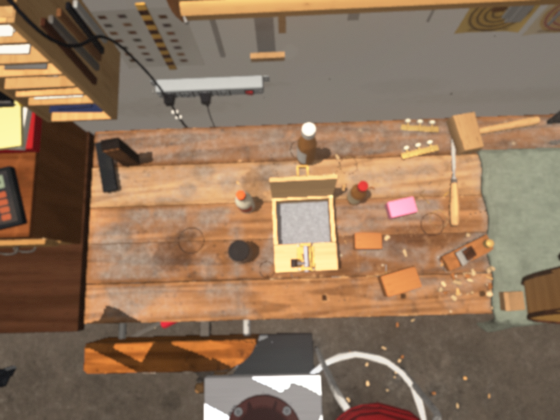

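The top view shows the case at about (305,235), with the lid leaning up behind it. Candidates for the block in the top view:
- Reddish-brown small block at (368,241).
- Reddish-brown large block at (400,281).
- Pink block at (401,207).
- Pale/wood items at (465,250) and (465,130).

The description fits the small one at (368,241). I'll check it close up.

```bash
cat > h.py <<'E'
from plant import manip
import cv2, numpy as np
def cam(n):
    d=manip.get_image(n); return d
def ray(d,u,v,z):
    K,R,t=map(np.array,(d["intrinsics"],d["R"],d["t"])); c=-R.T@t; r=R.T@np.linalg.inv(K)@[u,v,1]; return c+r*(z-c[2])/r[2]
def proj(d,X):
    K,R,t=map(np.array,(d["intrinsics"],d["R"],d["t"])); p=K@(R@np.array(X,float)+t); return p[:2]/p[2]
def crop(d,x0,y0,w,h,s,f):
    cv2.imwrite(f,cv2.resize(d["pixels"][y0:y0+h,x0:x0+w,::-1],None,fx=s,fy=s,interpolation=cv2.INTER_CUBIC))
def mid(us,z0):  # triangulate scene+top : us={name:(d,(u,v))}
    A=[];b=[]
    for d,(u,v) in us:
        K,R,t=map(np.array,(d["intrinsics"],d["R"],d["t"])); c=-R.T@t; r=R.T@np.linalg.inv(K)@[u,v,1]; r/=np.linalg.norm(r); P=np.eye(3)-np.outer(r,r);A.append(P);b.append(P@c)
    return np.linalg.solve(sum(A),sum(b))
E
python3 - <<'E'
from h import *
d=cam("top"); crop(d,225,160,200,150,4,"pics/t1.png")
e=cam("scene"); crop(e,210,160,160,120,5,"pics/s1.png")
E
```

```text
(no output)
```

View pics/t1.png

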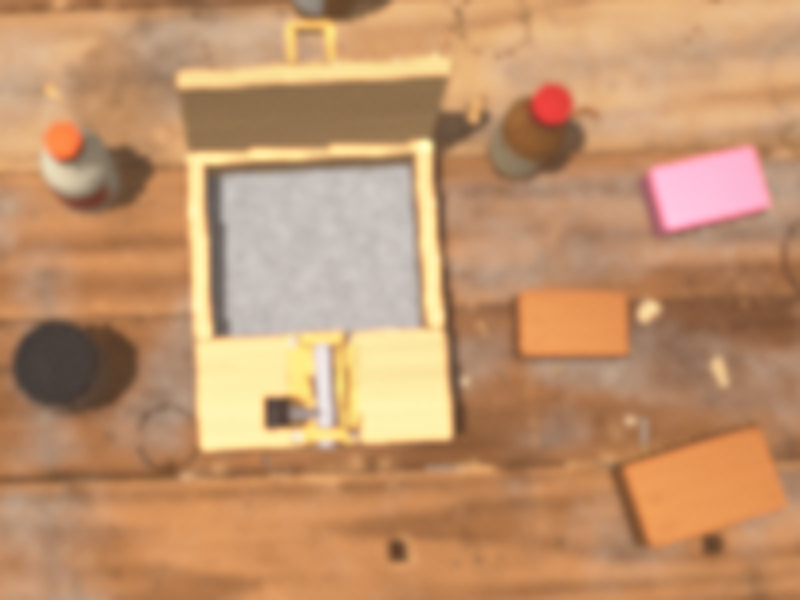

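View pics/s1.png

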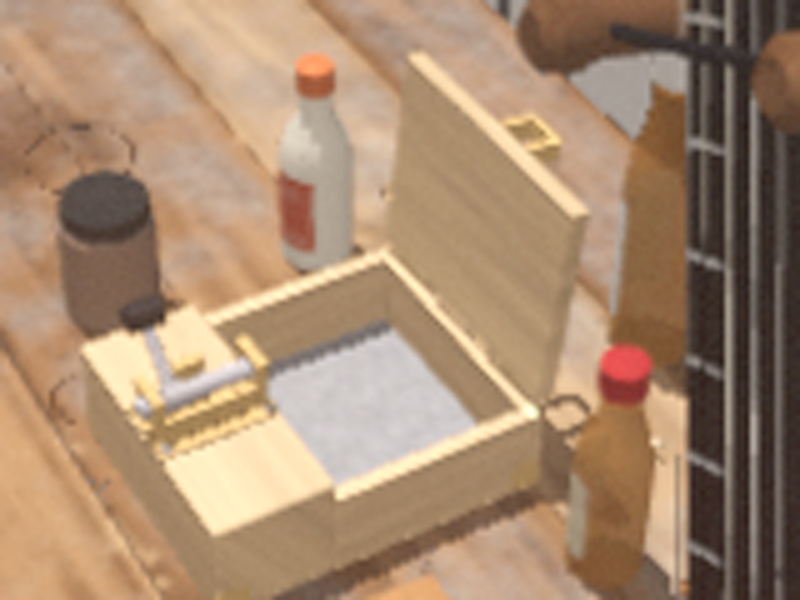

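The crops show two reddish-brown blocks. The smaller one is at crop (573,323), i.e. top (368,241), so that is the target. The handle leans left, with the knob at t1 (280,412) and s1 (143,312). Next I'll fit the poses.

```bash
cat > fit.py <<'E'
from h import *
from scipy.optimize import least_squares
d=cam("top"); e=cam("scene")
T=lambda u,v:(d,(u/4+225-.375,v/4+160-.375)); S=lambda u,v:(e,(u/5+210-.4,v/5+160-.4))
obs=[(T(200,449),(-120,85,70)),(T(453,437),(-120,-85,70)),(T(200,339),(-45,85,70)),(T(450,328),(-45,-85,70)),(T(190,157),(90,85,57)),(T(432,143),(90,-85,57)),
(S(85,350),(-120,85,70)),(S(215,534),(-120,-85,70)),(S(333,487),(-45,-85,70)),(S(192,308),(-45,85,70))]
def w(p,X):
    X=np.array(X)/1000;c,s=np.cos(p[2]),np.sin(p[2]);return np.array([p[0]+c*X[0]-s*X[1],p[1]+s*X[0]+c*X[1],X[2]])
f=lambda p:np.concatenate([proj(o[0],w(p,X))-o[1] for o,X in obs])
r=least_squares(f,[.6,0,0],loss="soft_l1"); p=r.x; print("case",p,np.round(f(p).reshape(-1,2),1).tolist())
for h in (.5,.7,.9,1.1,1.3):
    k=w(p,(-103,48*np.sin(h),90+48*np.cos(h)));print(h,proj(d,k),proj(e,k),k)
print("knob obs",T(280,412)[1],S(143,312)[1],mid([T(280,412),S(143,312)],0))
B=[ray(*[T(u,v)[0]],*T(u,v)[1],.04) for u,v in((519,289),(629,291),(629,356),(517,357))];print("block",np.mean(B,0),np.round(B,4).tolist())
o=[(T(180,72),84.),(T(449,60),-85.)]
def g(q):
    a,y=q[0],0
    out=[]
    for (cc,uv),Y in [(T(447,78),-85),(T(181,89),85),(S(586,215),-85),(S(412,55),85)][:4]:
        best=[]
        X=w(p,(90-134*np.cos(a)+ -6*np.sin(a)*(1),Y,64+134*np.sin(a)-6*np.cos(a)))
        out.append(proj(cc,X)-uv)
    return np.concatenate(out)
r=least_squares(g,[1.6]);print("lid",r.x,np.round(r.fun,1))
# bystanders foot
for n,a,b in(("jar",T(58,362),88),("glue",T(65,140),150),("oil",T(551,104),155)): print(n,ray(a[0],*a[1],b/1000))
E
python3 fit.py
```

```text
case [ 0.54866987 -0.12969687  0.01292996] [[0.4, 0.8], [0.4, 1.1], [-0.7, 0.4], [-0.7, 0.4], [0.1, -1.5], [0.0, -0.8], [-0.9, -0.6], [-0.0, 1.0], [1.2, 0.0], [1.0, -0.8]]
0.5 [298.15971529 264.18915417] [239.13097753 223.65496937] [ 0.44538093 -0.10801812  0.13212396]
0.7 [295.02531285 264.42292973] [237.99036288 223.42978985] [ 0.44527866 -0.10010876  0.12671242]
0.9 [292.40124344 264.65991983] [237.09336856 223.86348467] [ 0.44519233 -0.09343207  0.11983728]
1.1 [290.39055998 264.88984478] [236.46996811 224.92463578] [ 0.44512537 -0.08825424  0.11177261]
1.3 [289.0640907  265.10316881] [236.138382   226.55914196] [ 0.44508047 -0.08478169  0.10283994]
knob obs (294.625, 262.625) (238.2, 222.0) [ 0.44833862 -0.09873778  0.12985049]
block [ 0.50955597 -0.30654473  0.04      ] [[0.5347, -0.2704, 0.04], [0.5308, -0.3466, 0.04], [0.4855, -0.3432, 0.04], [0.4872, -0.266, 0.04]]
lid [1.69103599] [ 1.9 -1.  -0.4 -0.5 -1.4  0.8  0.   0.2]
jar [0.48952752 0.04765162 0.088     ]
glue [0.62754289 0.03373727 0.15      ]
oil [ 0.63901729 -0.27925805  0.155     ]
```

Run:
```python
from h import *
e=cam("scene"); crop(e,240,260,100,100,6,"pics/s2.png")
d=cam("top")
a=d["pixels"][228:296,348:428]
cv2.imwrite("pics/t2.png",cv2.resize(a[:,:,::-1],None,fx=7,fy=7,interpolation=cv2.INTER_NEAREST))
```

```text
(no output)
```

View pics/s2.png

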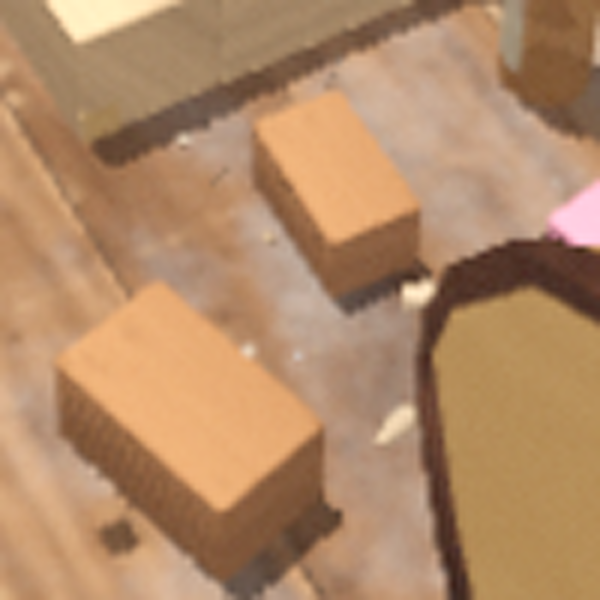

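Run:
```python
from h import *
from scipy.optimize import least_squares
d=cam("top"); e=cam("scene")
T=lambda u,v:(d,(u/4+225-.375,v/4+160-.375)); S=lambda u,v:(e,(u/6+240-.42,v/6+260-.42))
def run(obs):
    def f(q):
        x,y,th,a,b,h=q;c,s=np.cos(th),np.sin(th);o=[]
        for (cc,uv),(i,j,k) in obs:
            X=i*a/2;Y=j*b/2
            o.append(proj(cc,(x+c*X-s*Y,y+s*X+c*Y,h*k))-uv)
        return np.concatenate(o)
    r=least_squares(f,[.5,-.3,0,.05,.08,.04],x_scale=[.1,.1,1,.1,.1,.1],loss="soft_l1");print(np.round(r.x,4),np.round(r.fun.reshape(-1,2),1).tolist())
run([(T(519,289),(1,1,1)),(T(629,291),(1,-1,1)),(T(629,356),(-1,-1,1)),(T(517,357),(-1,1,1)),
(S(253,127),(-1,1,1)),(S(340,92),(1,1,1)),(S(420,210),(1,-1,1)),(S(332,246),(-1,-1,1)),(S(342,297),(-1,-1,0)),(S(418,262),(1,-1,0)),(S(256,182),(-1,1,0))])
run([(T(622,465),(1,1,1)),(T(755,428),(1,-1,1)),(T(788,505),(-1,-1,1)),(T(645,545),(-1,1,1)),
(S(57,360),(-1,1,1)),(S(155,282),(1,1,1)),(S(323,425),(1,-1,1)),(S(222,512),(-1,-1,1)),(S(225,582),(-1,-1,0)),(S(323,487),(1,-1,0)),(S(60,430),(-1,1,0))])
```

```text
[ 0.5094 -0.3065 -0.036   0.0437  0.0743  0.0375] [[-0.2, 0.9], [-1.0, 0.5], [-0.4, -0.2], [0.7, -0.6], [0.2, -0.2], [0.2, -0.1], [0.7, -0.1], [0.4, 0.1], [-1.6, 0.7], [0.4, 0.3], [-0.4, -0.3]]
[ 0.3952 -0.3833  0.2636  0.0551  0.0963  0.0487] [[-0.5, 0.7], [-0.1, -0.4], [-1.2, 0.1], [0.6, 0.5], [-0.1, -0.2], [0.5, -0.2], [0.3, 0.0], [0.2, 0.0], [-0.2, -0.1], [-0.1, 1.4], [0.3, -0.1]]
```

{"fn": "servo_tool", "kwargs": {
  "moves": "0 -3.5 3 0 8;0 -7 6 0 16;0 -10.5 9 0 24;0 -14 12 0 32;0 -18 15 0 40"
}}

```text
time_s: 1.0
position: [0.3133, 0.349, 0.2566]
ee_rot: [0.973, 0.23, 0.001, -0.0]
force: [1.1, 0.0, -0.1]
gripper_width: 0.0857
```

```bash
cat > go.py <<'E'
import sys
from h import *
from scipy.spatial.transform import Rotation as Ro
# go.py x y z yawdeg : TCP target -> tool shift cm + roll ; grasp point is 6mm ahead
def delta(x,y,z,yaw):
    s=manip.sense(); R=Ro.from_quat(s["ee_rot"]).as_matrix(); ps=np.degrees(np.arctan2(R[1,0],R[0,0]))
    dl=R.T@(np.array([x,y,z])-s["position"])*100
    roll=(ps-yaw+90)%180-90
    print("t",round(s["time_s"],2),"pos",np.round(s["position"],4),"yaw",round(ps,2),"tilt",np.round(R[:,2],3),"F",np.round(s["force"],1),"w",round(s["gripper_width"],4),"j",np.round(s["joints"],2)); print("d",np.round(dl,2),"roll",round(roll,1))
if __name__=="__main__": delta(*map(float,sys.argv[1:5]))
def case(X):
    p=[.54867,-.1297,.01293]; X=np.array(X)/1000;c,s=np.cos(p[2]),np.sin(p[2]);return np.array([p[0]+c*X[0]-s*X[1],p[1]+s*X[0]+c*X[1],X[2]])
E
python3 go.py .51 -.3065 .15 -2.1
```

```text
t 1.0 pos [0.3133 0.349  0.2566] yaw 26.59 tilt [ 0.001  0.001 -1.   ] F [ 1.1  0.  -0.1] w 0.0857 j [ 0.69 -0.13  1.97 -0.    1.3   0.23]
d [-11.76  67.42  10.64] roll 28.7
```

{"fn": "servo_tool", "kwargs": {
  "moves": "0 -1 5 0 7.2;0 -2 10 0 14.4;0 -3 15 0 21.6;0 -4 19.5 0 28.7;0 -4 24 0 28.7"
}}

```text
time_s: 1.5
position: [0.3852, 0.116, 0.2566]
ee_rot: [1.0, -0.017, 0.001, -0.0]
force: [1.4, 0.3, 1.1]
gripper_width: 0.0857
```

{"fn": "servo_tool", "kwargs": {
  "moves": "0 1.4 4.4 0 0;0 2.8 8.8 0 0;0 4.2 13.2 0 0;0 5.6 17.6 0 0;0 7 22 0 0"
}}

```text
time_s: 2.0
position: [0.4487, -0.1061, 0.2567]
ee_rot: [1.0, -0.016, 0.001, 0.0]
force: [1.9, 1.1, -0.9]
gripper_width: 0.0853
```

{"fn": "servo_tool", "kwargs": {
  "moves": "0 2 4.5 0 0;0 4 9 0 0;0 5.5 14 0 0;0 7 19.9 3 0;0 7 19.9 6 0"
}}

```text
time_s: 2.5
position: [0.5152, -0.3115, 0.2001]
ee_rot: [1.0, -0.017, 0.004, 0.004]
force: [0.9, -0.4, 0.2]
gripper_width: 0.085
```

```bash
python3 go.py .5095 -.3065 .026 -2.1
python3 - <<'E'
from h import *
d=cam("top"); crop(d,325,190,110,110,5,"pics/t3.png")
E
```

```text
t 2.5 pos [ 0.5152 -0.3115  0.2001] yaw -2.0 tilt [ 0.009 -0.008 -1.   ] F [ 0.9 -0.4  0.2] w 0.085 j [-0.66  0.21  1.73 -0.    1.19 -0.62]
d [-0.74 -0.61 17.4 ] roll 0.1
```

View pics/t3.png

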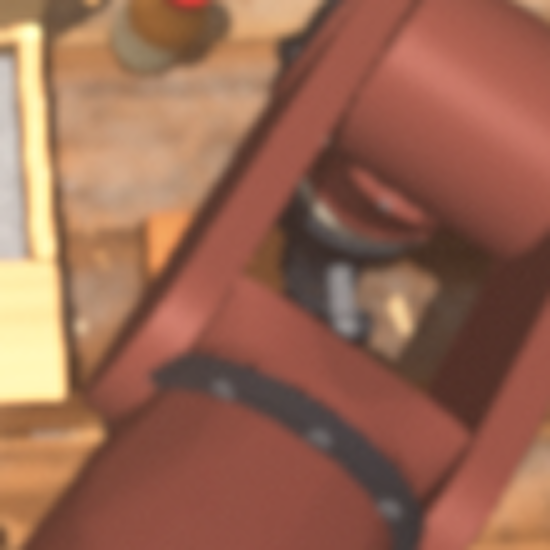

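The top view shows only the arm over the block; the block's left edge is still at crop (165,245), unmoved. Descending.

{"fn": "servo_tool", "kwargs": {
  "moves": "0 -0.5 -0.5 5 0;0 -0.5 -0.5 9 0;0 -0.5 -0.5 11 0;0 -0.5 -0.5 11 0"
}}

```text
time_s: 2.95
position: [0.5041, -0.2972, 0.0822]
ee_rot: [1.0, -0.016, -0.004, -0.003]
force: [-0.0, 0.0, 0.1]
gripper_width: 0.0852
```

```bash
python3 go.py .5095 -.3065 .033 -2.1;python3 - <<'E'
from h import *
e=cam("scene"); crop(e,250,230,110,90,6,"pics/s3.png")
E
```

```text
t 2.95 pos [ 0.5041 -0.2972  0.0822] yaw -1.82 tilt [-0.008  0.006 -1.   ] F [-0.   0.   0.1] w 0.0852 j [-0.65  0.35  1.81  0.    0.99 -0.62]
d [0.61 0.94 4.91] roll 0.3
```

View pics/s3.png

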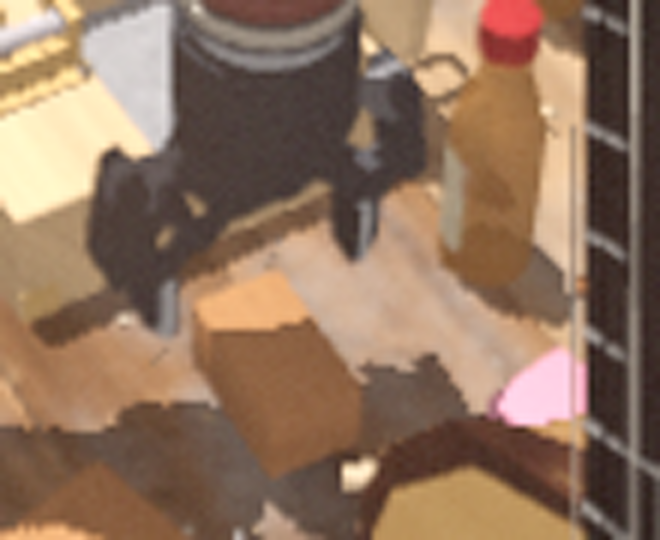

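The fingers, crop (165,310) and (355,240), straddle the block at crop (280,370), still above it. Descending further with a small correction.

{"fn": "servo_tool", "kwargs": {
  "moves": "0 0.6 0.9 2 0;0 0.6 0.9 4 0;0 0.6 0.9 4.9 0;0 0.6 0.9 4.9 0"
}}

```text
time_s: 3.4
position: [0.5129, -0.3089, 0.0376]
ee_rot: [1.0, -0.016, -0.0, -0.0]
force: [-0.4, -0.2, 0.2]
gripper_width: 0.0856
```

```bash
python3 go.py .5095 -.3065 .033 -2.1
python3 - <<'E'
from h import *
e=cam("scene")
for X in((.504-.043,-.297,.07),(.504+.043,-.297,.07)): print((proj(e,X)-[250,230])*6)
E
```

```text
t 3.4 pos [ 0.5129 -0.3089  0.0376] yaw -1.82 tilt [-0.  0. -1.] F [-0.4 -0.2  0.2] w 0.0856 j [-0.66  0.43  1.79  0.    0.91 -0.63]
d [-0.35 -0.23  0.46] roll 0.3
[167.07883426 322.92887472]
[340.81295979 248.11426016]
```

{"fn": "servo_tool", "kwargs": {
  "moves": "0 -0.3 -0.2 0.4 0;0.3 -0.3 -0.2 0.4 0;0.6 -0.3 -0.2 0.4 0;0.9 -0.3 -0.2 0.4 0;0.9 -0.3 -0.2 0.4 0",
  "force": 40
}}

```text
time_s: 3.95
position: [0.5105, -0.3075, 0.034]
ee_rot: [1.0, -0.016, 0.0, 0.0]
force: [-0.9, -0.5, 1.2]
gripper_width: 0.044
```

{"fn": "servo_tool", "kwargs": {
  "moves": "0.9 0 0 0 0;0.9 0 0 0 0;0.9 0 0 -1 0;0.9 0 0 -2 0;0.9 0 0 -2 0"
}}

```text
time_s: 4.45
position: [0.5109, -0.3078, 0.0549]
ee_rot: [1.0, -0.016, 0.001, 0.001]
force: [0.2, -0.7, -1.0]
gripper_width: 0.0444
```

```bash
python3 go.py .5095 -.3065 .033 -2.1; python3 -c "
from go import *
print(case((18,0,8)))"
```

```text
t 4.45 pos [ 0.5109 -0.3078  0.0549] yaw -1.84 tilt [ 0.002 -0.002 -1.   ] F [ 0.2 -0.7 -1. ] w 0.0444 j [-0.66  0.4   1.8   0.    0.94 -0.63]
d [-0.15 -0.13  2.19] roll 0.3
[ 0.5666685  -0.12946727  0.008     ]
```

Held width is 44 mm, matching the ~44×74×38 mm from the images (the listed size is 56×82×40). By the colour and smaller-size rule it's still the right one. Lifting and carrying it over.

{"fn": "servo_tool", "kwargs": {
  "moves": "0.9 0 0 -3 0;0.9 0 0 -6 0;0.9 0 0 -9 0;0.9 0 0 -10 0;0.9 0 0 -10 0"
}}

```text
time_s: 4.95
position: [0.5111, -0.308, 0.1553]
ee_rot: [1.0, -0.016, 0.002, 0.001]
force: [0.4, -0.1, -3.3]
gripper_width: 0.0445
```

{"fn": "servo_tool", "kwargs": {
  "moves": "0.9 0.8 -3 0 0;0.9 1.7 -6 0 0;0.9 2.5 -9 0 0;0.9 3.3 -12 0 -1;0.9 4.2 -15 0 -2.6"
}}

```text
time_s: 5.45
position: [0.5552, -0.1567, 0.1503]
ee_rot: [1.0, 0.007, -0.002, -0.001]
force: [0.1, 0.1, -1.6]
gripper_width: 0.0444
```

{"fn": "servo_tool", "kwargs": {
  "moves": "0.9 0.4 -1.5 0 0;0.9 0.8 -3 0 0;0.9 0.8 -3 0 0;0.9 0.8 -3 0 0;0.9 0.8 -3 0 0"
}}

```text
time_s: 5.95
position: [0.5641, -0.1295, 0.1532]
ee_rot: [1.0, 0.006, -0.0, 0.0]
force: [0.6, -0.2, -2.4]
gripper_width: 0.0444
```

```bash
python3 go.py .5667 -.1295 .043 .74
```

```text
t 5.95 pos [ 0.5641 -0.1295  0.1532] yaw 0.7 tilt [-0.    -0.001 -1.   ] F [ 0.6 -0.2 -2.4] w 0.0444 j [-0.35  0.23  1.81 -0.    1.11 -0.36]
d [ 0.26 -0.   11.02] roll -0.0
```

{"fn": "servo_tool", "kwargs": {
  "moves": "0.9 0.2 0 3 0;0.9 0.2 0 6 0;0.9 0.2 0 8.5 0;0.9 0.2 0 10.3 0;0.9 0.2 0 10.9 0"
}}

```text
time_s: 6.45
position: [0.5655, -0.1292, 0.0426]
ee_rot: [1.0, 0.006, -0.001, -0.0]
force: [-0.3, -0.6, -2.6]
gripper_width: 0.0446
```

{"fn": "servo_tool", "kwargs": {
  "moves": "0.9 0 0 0.1 0;0.9 0 0 0.2 0;0.9 0 0 0.2 0"
}}

```text
time_s: 6.75
position: [0.567, -0.1289, 0.0434]
ee_rot: [1.0, 0.007, 0.001, 0.0]
force: [0.1, 0.0, -2.7]
gripper_width: 0.0447
```

```bash
python3 go.py .5667 -.1295 .042 .74
```

```text
t 6.75 pos [ 0.567  -0.1289  0.0434] yaw 0.75 tilt [ 0.002 -0.001 -1.   ] F [ 0.1  0.  -2.7] w 0.0447 j [-0.34  0.39  1.84 -0.    0.91 -0.36]
d [-0.03  0.06  0.14] roll 0.0
```

{"fn": "servo_tool", "kwargs": {
  "moves": "0.9 0 0 0.1 0;0.9 0 0 0.2 0;0.9 0 0 0.2 0"
}}

```text
time_s: 7.05
position: [0.5671, -0.1287, 0.042]
ee_rot: [1.0, 0.007, 0.001, 0.0]
force: [-2.9, 0.4, 5.3]
gripper_width: 0.044
```

{"fn": "servo_tool", "kwargs": {
  "moves": "0.25 0 0 0 0;0.25 0 0 0 0;0.25 0 0 0 0;0.25 0 0 -2 0;0.25 0 0 -4 0"
}}

```text
time_s: 7.55
position: [0.5662, -0.1282, 0.0803]
ee_rot: [1.0, 0.007, -0.0, -0.0]
force: [0.0, 0.3, -0.5]
gripper_width: 0.0643
```

```bash
python3 go.py .5667 -.1295 .20 .74; python3 -c "
from go import *
for h in(.7,1,1.3): print(case((-103,48*np.sin(h),90+48*np.cos(h))))"
```

```text
t 7.55 pos [ 0.5662 -0.1282  0.0803] yaw 0.78 tilt [-0.001  0.    -1.   ] F [ 0.   0.3 -0.5] w 0.0643 j [-0.34  0.34  1.83 -0.    0.98 -0.36]
d [  0.03   0.13 -11.97] roll 0.0
[ 0.44527879 -0.10011189  0.12671242]
[ 0.44515637 -0.09064452  0.11593451]
[ 0.4450806  -0.08478483  0.10283994]
```

{"fn": "servo_tool", "kwargs": {
  "moves": "0.25 0 0 -4 0;0.25 0 0 -8 0;0.25 0 0 -12 0;0.25 0 0 -16 0;0.25 0 0 -19 0"
}}

```text
time_s: 8.05
position: [0.5667, -0.1285, 0.2733]
ee_rot: [1.0, 0.007, 0.001, 0.001]
force: [0.7, -0.2, -0.4]
gripper_width: 0.0641
```

{"fn": "servo_tool", "kwargs": {
  "moves": "0.7 -4.5 0 0 0;0.7 -9 0 0 0;0.7 -13 0 0 0;0.7 -17 0 0 0;0.7 -17 0 0 0"
}}

```text
time_s: 8.55
position: [0.3917, -0.1296, 0.2685]
ee_rot: [1.0, 0.006, -0.002, -0.001]
force: [0.1, -0.2, -0.5]
gripper_width: 0.0257
```

Run:
```python
from go import *
d=cam("top"); crop(d,250,100,140,180,3.3,"pics/t4.png")
delta(.66,-.175,.27,.74)
print("alc cap if at (308,130):",ray(d,308,130,.235))
for a in(1.6,1.69,1.8): print(a,case((90-134*np.cos(a),0,64+134*np.sin(a))))
```

```text
t 8.6 pos [ 0.3943 -0.1302  0.2696] yaw 0.68 tilt [-0.001  0.    -1.   ] F [ 0.  -0.7  0.5] w 0.0256 j [-0.49 -0.27  2.06 -0.    1.35 -0.5 ]
d [26.51  4.8  -0.06] roll -0.1
alc cap if at (308,130): [ 0.76315737 -0.14183268  0.235     ]
1.6 [ 0.64257489 -0.12848574  0.19794286]
1.69 [ 0.65459664 -0.12833029  0.19704909]
1.8 [ 0.66910501 -0.12814269  0.19449558]
```

View pics/t4.png

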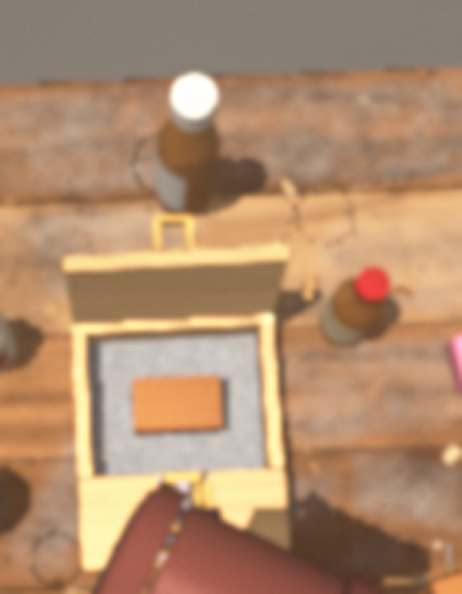

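The block lies flat on the floor at crop (180,403). The lid edge is at row ~250 and the alcohol bottle is well behind it, about 75 mm from the lid. Next I'll put closed fingers behind the lid, right of the keeper.

{"fn": "servo_tool", "kwargs": {
  "moves": "1 4.5 1.2 0 0;1 9 2.4 0 0;1 13 3.6 0 0;1 17 4.8 0 0;1 21 5.9 0 0"
}}

```text
time_s: 9.1
position: [0.6101, -0.1872, 0.2696]
ee_rot: [1.0, 0.007, 0.0, 0.0]
force: [0.5, -0.1, -0.3]
gripper_width: -0.0001
```

{"fn": "servo_tool", "kwargs": {
  "moves": "1 4 0 0 0;1 7 0 0 0;1 8.5 0 0 0;1 8.5 0 0 0;1 8.5 0 0 0"
}}

```text
time_s: 9.6
position: [0.6926, -0.1854, 0.2692]
ee_rot: [1.0, 0.007, -0.001, -0.0]
force: [-0.5, 0.5, 0.5]
gripper_width: -0.0
```

```bash
python3 go.py .69 -.185 .198 .74
```

```text
t 9.6 pos [ 0.6926 -0.1854  0.2692] yaw 0.81 tilt [-0.001  0.    -1.   ] F [-0.5  0.5  0.5] w -0.0 j [-0.36  0.4   1.36 -0.    1.38 -0.37]
d [-0.25 -0.04  7.12] roll 0.1
```

{"fn": "servo_tool", "kwargs": {
  "moves": "1 0 0 3 0;1 0 0 6 0;1 0 0 7.5 0;1 0 0 7.5 0"
}}

```text
time_s: 10.0
position: [0.6895, -0.185, 0.1914]
ee_rot: [1.0, 0.007, -0.003, -0.001]
force: [0.0, -0.6, -0.3]
gripper_width: 0.0002
```

{"fn": "servo_tool", "kwargs": {
  "moves": "1 -1.5 0 0 0;1 -3 0 0 0;1 -4.5 0 0 0;1 -6 0 0.5 0;1 -7.5 0 1 0"
}}

```text
time_s: 10.5
position: [0.6184, -0.1875, 0.1887]
ee_rot: [1.0, 0.007, 0.003, 0.001]
force: [1.3, -0.1, 1.2]
gripper_width: -0.0003
```

Run:
```python
from go import *
delta(.57,-.185,.175,.74)
e=cam("scene"); crop(e,210,130,180,140,4,"pics/s4.png")
```

```text
t 10.5 pos [ 0.6184 -0.1875  0.1887] yaw 0.76 tilt [ 0.006 -0.002 -1.   ] F [ 1.3 -0.1  1.2] w -0.0003 j [-0.4   0.32  1.62  0.    1.2  -0.42]
d [-4.85 -0.32  1.34] roll 0.0
```

View pics/s4.png

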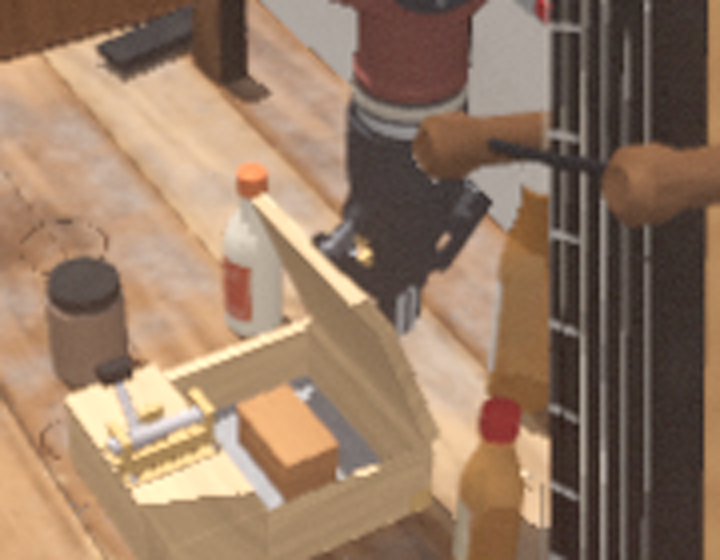

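The lid is past upright, tilting forward ahead of the fingers (edge near crop (310,250)). I'll keep pushing.

{"fn": "servo_tool", "kwargs": {
  "moves": "1 -1.5 0 0.5 0;1 -3 0 1 0;1 -4.5 0 1.3 0;1 -6 0 1.3 0;1 -7 0 1.3 0"
}}

```text
time_s: 11.05
position: [0.5472, -0.188, 0.1739]
ee_rot: [1.0, 0.007, 0.001, 0.0]
force: [-1.3, -0.1, -0.3]
gripper_width: 0.0003
```

{"fn": "servo_tool", "kwargs": {
  "moves": "1 0 0 0 0;1 0 0 0 0;1 0 0 0 0;1 0 0 0 0;1 0 0 0 0"
}}

```text
time_s: 11.55
position: [0.5475, -0.1877, 0.1723]
ee_rot: [1.0, 0.007, 0.0, -0.0]
force: [-0.6, -0.4, -0.4]
gripper_width: -0.0001
```

```bash
cat > lid.py <<'E'
from go import *
e=cam("scene"); d=cam("top"); cv2.imwrite("pics/cur_s.png",e["pixels"][:,:,::-1]); cv2.imwrite("pics/cur_t.png",d["pixels"][:,:,::-1])
delta(.57,-.185,.12,.74)
E
python3 lid.py
```

```text
t 11.65 pos [ 0.5473 -0.1876  0.1722] yaw 0.77 tilt [-0.  0. -1.] F [0.6 0.3 0.1] w -0.0001 j [-0.45  0.21  1.79 -0.    1.14 -0.46]
d [ 2.27 -0.23  5.21] roll 0.0
```

{"fn": "servo_tool", "kwargs": {
  "moves": "1 -0.5 0 3 0;1 -0.5 0 5 0;1 -0.5 0 6.5 0;1 -0.5 0 7.2 0;1 -0.5 0 7.2 0"
}}

```text
time_s: 12.15
position: [0.5416, -0.1874, 0.0992]
ee_rot: [1.0, 0.007, -0.001, -0.0]
force: [0.3, -0.0, -0.1]
gripper_width: -0.0
```

{"fn": "servo_tool", "kwargs": {
  "moves": "1 0 0 0.3 0;1 0 0 0.6 0;1 0 0 0.8 0;1 0 0 0.8 0"
}}

```text
time_s: 12.55
position: [0.5433, -0.1882, 0.0949]
ee_rot: [1.0, 0.007, 0.001, 0.0]
force: [-2.8, 0.6, 8.7]
gripper_width: 0.0002
```

The lid is shut: the tips met its outer face at z≈0.070. Next I'll pinch the knob by its flat ends.

{"fn": "servo_tool", "kwargs": {
  "moves": "1 0 0 -4 0;1 0 0 -8 0;1 0 0 -12 0;1 0 0 -15.5 0;1 0 0 -15.5 0"
}}

```text
time_s: 13.05
position: [0.5461, -0.1895, 0.2555]
ee_rot: [1.0, 0.007, 0.007, 0.003]
force: [0.1, -0.4, 0.3]
gripper_width: 0.0001
```

{"fn": "servo_tool", "kwargs": {
  "moves": "0.5 -3 -3 0 0;0.5 -6 -6 0 0;0.5 -9 -8.5 0 0;0.5 -9.5 -9 0 0;0.5 -9.5 -9 0 0"
}}

```text
time_s: 13.55
position: [0.4453, -0.0983, 0.2471]
ee_rot: [1.0, 0.007, 0.0, 0.0]
force: [0.0, 0.7, 0.7]
gripper_width: 0.0429
```

```bash
python3 go.py .447 -.099 .133 .74
```

```text
t 13.55 pos [ 0.4453 -0.0983  0.2471] yaw 0.83 tilt [ 0. -0. -1.] F [0.  0.7 0.7] w 0.0429 j [-0.37 -0.15  2.01 -0.    1.28 -0.39]
d [ 0.16  0.07 11.41] roll 0.1
```

{"fn": "servo_tool", "kwargs": {
  "moves": "0.5 0.2 0 3 0;0.5 0.2 0 6 0;0.5 0.2 0 7 0;0.5 0.2 0 7 0"
}}

```text
time_s: 13.95
position: [0.4474, -0.0992, 0.1756]
ee_rot: [1.0, 0.006, -0.002, -0.001]
force: [0.6, -0.2, -0.1]
gripper_width: 0.0427
```

Run:
```python
from go import *
delta(.447,-.099,.133,.74)
e=cam("scene"); crop(e,200,170,140,110,5,"pics/s5.png")
```

```text
t 13.95 pos [ 0.4474 -0.0992  0.1756] yaw 0.73 tilt [-0.004  0.001 -1.   ] F [ 0.6 -0.2 -0.1] w 0.0427 j [-0.37 -0.05  2.06 -0.    1.13 -0.38]
d [-0.02 -0.01  4.26] roll -0.0
```

View pics/s5.png

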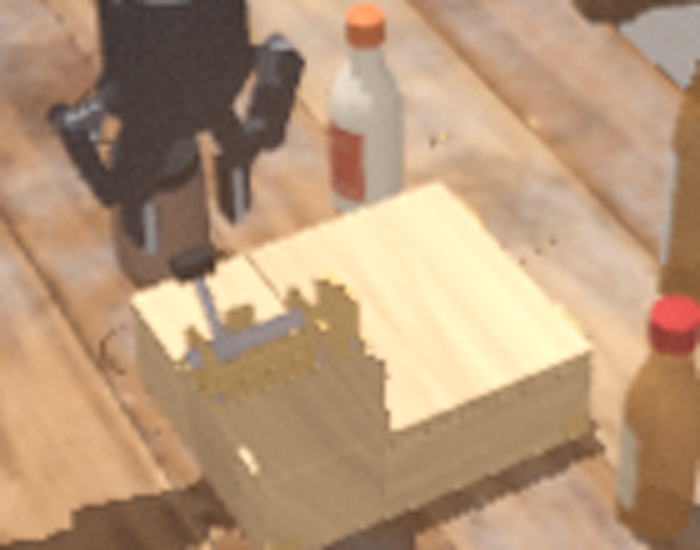

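The lid is fully shut. The fingertips at crop (150,235) and (237,205) are centred above the knob at (193,262). I'll descend and pinch.

{"fn": "servo_tool", "kwargs": {
  "moves": "0.5 0 0 1.5 0;0.5 0 0 3 0;0.5 0 0 4.2 0;0.5 0 0 4.2 0;0.5 0 0 4.2 0"
}}

```text
time_s: 14.5
position: [0.4486, -0.0993, 0.136]
ee_rot: [1.0, 0.007, 0.0, 0.0]
force: [1.1, 0.0, -0.9]
gripper_width: 0.0422
```

{"fn": "servo_tool", "kwargs": {
  "moves": "0.8 0 0 0 0;0.8 0 0 0 0;0.8 0 0 0 0;0.8 0 0 0 0;0.8 0 0 0 0",
  "force": 20
}}

```text
time_s: 15.0
position: [0.4488, -0.0991, 0.1362]
ee_rot: [1.0, 0.007, 0.001, 0.0]
force: [1.0, 0.6, 4.8]
gripper_width: 0.0212
```

```bash
python3 go.py .447 -.099 .133 .74; python3 -c "
from go import *
for q in(0,.02,.04):
  for h in(0,.35,.7,1,1.3): print(q,h,np.round(case((-103+q*1000,48*np.sin(h),96+48*np.cos(h))),4))"
```

```text
t 15.0 pos [ 0.4488 -0.0991  0.1362] yaw 0.76 tilt [ 0.002 -0.    -1.   ] F [1.  0.6 4.8] w 0.0212 j [-0.37  0.    2.09  0.    1.04 -0.38]
d [-0.18 -0.01  0.32] roll 0.0
0 0 [ 0.4457 -0.131   0.144 ]
0 0.35 [ 0.4455 -0.1146  0.1411]
0 0.7 [ 0.4453 -0.1001  0.1327]
0 1 [ 0.4452 -0.0906  0.1219]
0 1.3 [ 0.4451 -0.0848  0.1088]
0.02 0 [ 0.4657 -0.1308  0.144 ]
0.02 0.35 [ 0.4655 -0.1143  0.1411]
0.02 0.7 [ 0.4653 -0.0999  0.1327]
0.02 1 [ 0.4652 -0.0904  0.1219]
0.02 1.3 [ 0.4651 -0.0845  0.1088]
0.04 0 [ 0.4857 -0.1305  0.144 ]
0.04 0.35 [ 0.4855 -0.1141  0.1411]
0.04 0.7 [ 0.4853 -0.0996  0.1327]
0.04 1 [ 0.4852 -0.0901  0.1219]
0.04 1.3 [ 0.4851 -0.0843  0.1088]
```

{"fn": "servo_tool", "kwargs": {
  "moves": "0.8 0 0.6 -0.4 0;0.8 0 1.2 -0.75 0;0.8 0 1.9 -1 0;0.8 0 2.5 -1.1 0;0.8 0 3.1 -1.1 0"
}}

```text
time_s: 15.5
position: [0.4478, -0.1283, 0.1464]
ee_rot: [1.0, 0.006, -0.001, -0.002]
force: [-1.6, 5.5, 5.7]
gripper_width: 0.0216
```

{"fn": "servo_tool", "kwargs": {
  "moves": "0.8 0 0 0 0;0.8 0 0 0 0;0.8 0 0 0 0"
}}

```text
time_s: 15.8
position: [0.4479, -0.1291, 0.1464]
ee_rot: [1.0, 0.006, -0.001, -0.001]
force: [-1.5, 2.7, 4.9]
gripper_width: 0.0215
```

{"fn": "servo_tool", "kwargs": {
  "moves": "0.8 0.8 0 0 0;0.8 1.6 0 0 0;0.8 2.4 0 0 0;0.8 3.2 0 0 0;0.8 3.7 0 0 0"
}}

```text
time_s: 16.3
position: [0.4852, -0.1284, 0.1464]
ee_rot: [1.0, 0.007, -0.001, -0.001]
force: [-1.4, 3.9, 6.3]
gripper_width: 0.0216
```

{"fn": "servo_tool", "kwargs": {
  "moves": "0.8 0.2 0 0 0;0.8 0.4 0 0 0;0.8 0.4 0 0 0"
}}

```text
time_s: 16.6
position: [0.4873, -0.1284, 0.1463]
ee_rot: [1.0, 0.007, -0.003, -0.001]
force: [-5.9, 4.5, 10.3]
gripper_width: 0.0215
```

{"fn": "servo_tool", "kwargs": {
  "moves": "0.8 0 -0.7 0 0;0.8 0 -1.4 0.2 0;0.8 0 -2 0.45 0;0.8 0 -2.5 0.7 0;0.8 0 -2.5 0.7 0"
}}

```text
time_s: 17.1
position: [0.4868, -0.1053, 0.1382]
ee_rot: [1.0, 0.008, -0.003, 0.001]
force: [-4.5, -3.1, 1.3]
gripper_width: 0.0216
```

{"fn": "servo_tool", "kwargs": {
  "moves": "0.8 0 -0.5 0.4 0;0.8 0 -0.9 0.75 0;0.8 0 -1.3 1.2 0;0.8 0 -1.6 1.7 0;0.8 0 -1.6 1.7 0"
}}

```text
time_s: 17.6
position: [0.4865, -0.0889, 0.121]
ee_rot: [1.0, 0.007, -0.003, 0.001]
force: [-3.8, -1.9, 1.6]
gripper_width: 0.021
```

```bash
python3 go.py .4873 -.0843 .1108 .74
```

```text
t 17.6 pos [ 0.4865 -0.0889  0.121 ] yaw 0.82 tilt [-0.006 -0.001 -1.   ] F [-3.8 -1.9  1.6] w 0.021 j [-0.32  0.11  2.02 -0.    1.02 -0.33]
d [ 0.1  -0.46  1.02] roll 0.1
```

{"fn": "servo_tool", "kwargs": {
  "moves": "0.8 0 -0.15 0.4 0;0.8 0 -0.3 0.8 0;0.8 0 -0.4 1.2 0;0.8 0 -0.4 1.4 0;0.8 0 -0.4 1.4 0"
}}

```text
time_s: 18.1
position: [0.4868, -0.0847, 0.1101]
ee_rot: [1.0, 0.007, -0.003, -0.0]
force: [-12.1, 2.0, 18.3]
gripper_width: 0.0215
```

```bash
python3 go.py .4873 -.0843 .1108 .74
```

```text
t 18.1 pos [ 0.4868 -0.0847  0.1101] yaw 0.8 tilt [-0.007  0.    -1.   ] F [-12.1   2.   18.3] w 0.0215 j [-0.31  0.13  2.02 -0.    1.   -0.33]
d [ 0.05 -0.04 -0.07] roll 0.1
```

{"fn": "servo_tool", "kwargs": {
  "moves": "0.8 0 0 -0.1 0;0.55 0 0 -0.1 0;0.55 0 0 -0.1 0;0.55 0 0 -0.1 0;0.55 0 0 -0.1 0"
}}

```text
time_s: 18.6
position: [0.4888, -0.0844, 0.109]
ee_rot: [1.0, 0.007, 0.0, -0.0]
force: [0.0, -0.3, -0.6]
gripper_width: 0.0385
```

{"fn": "servo_tool", "kwargs": {
  "moves": "0.55 0 0 -2 0;0.55 0 0 -5 0;0.55 0 0 -9 0;0.55 0 0 -13 0;0.55 0 0 -16 0"
}}

```text
time_s: 19.1
position: [0.4896, -0.0846, 0.2719]
ee_rot: [1.0, 0.007, 0.001, 0.0]
force: [0.5, -0.3, 0.2]
gripper_width: 0.0385
```

{"fn": "servo_tool", "kwargs": {
  "moves": "0.55 -3 -4 0 0;0.55 -5 -8 0 0;0.55 -7 -12 0 0;0.55 -9 -16 0 0;0.55 -9 -20 0 0"
}}

```text
time_s: 19.6
position: [0.3939, 0.1156, 0.2689]
ee_rot: [1.0, 0.006, -0.0, -0.0]
force: [0.7, -0.7, -0.0]
gripper_width: 0.0386
```

Run:
```python
from go import *
delta(.3,.1,.26,0)
e=cam("scene"); d=cam("top")
s=cv2.resize(e["pixels"][160:280,205:345,::-1],None,fx=5,fy=5,interpolation=cv2.INTER_CUBIC)
cv2.imwrite("pics/s6.png",s); crop(d,225,110,170,180,3.3,"pics/t6.png")
for h in(.9,1.1,1.3):
  k=case((-63,48*np.sin(h),90+48*np.cos(h)));print(h,(proj(e,k)-[205,160])*5,(proj(d,k)-[225,110])*3.3)
```

```text
t 19.6 pos [0.3939 0.1156 0.2689] yaw 0.74 tilt [-0. -0. -1.] F [ 0.7 -0.7 -0. ] w 0.0386 j [ 0.11 -0.28  2.07  0.    1.35  0.1 ]
d [-9.41  1.44  0.9 ] roll 0.7
0.9 [225.42715513 295.36229087] [219.99721634 459.07944227]
1.1 [221.88800475 300.77220271] [213.42618018 460.22828062]
1.3 [219.82523528 309.00126091] [209.09848893 461.35583927]
```

View pics/s6.png

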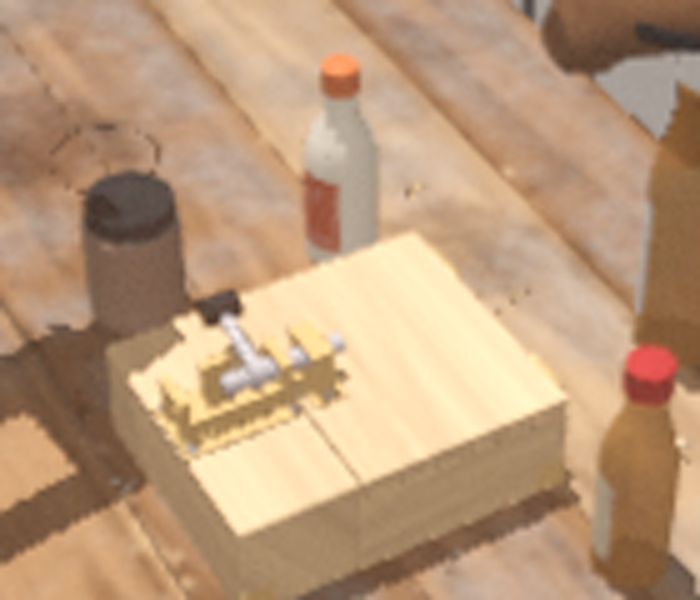

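View pics/t6.png

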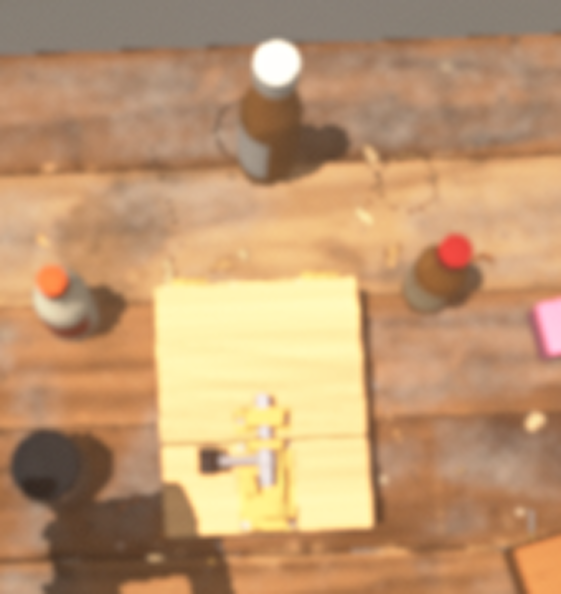

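The final views show the lid shut and the bolt's end out past the keeper. The knob is at scene crop (221,306) and top crop (210,460); the model for handle 1.30 at full travel gives (220,309) and (209,461). The bottles and jar are standing in place, and the robot touches nothing.

```bash
python3 -c "
from plant import manip
print(manip.sign_off())"
```

```text
the job is handed in; nothing more can be done
None
```

The block is in the case with the lid shut and bolted, and the job is handed in at about 20 s of the 67 s allowed. The hand-in gives no verdict.

- **Block:** I put the smaller reddish-brown block in the case, and the top view before closing showed it lying flat on the floor.
- **Lid:** I pushed it over from behind. Pressing on it met the outer face at z ≈ 70 mm, which is fully shut.
- **Bolt:** I raised the handle upright by its knob and slid the bolt 39 mm to its stop; the last picture shows it through the keeper. I then turned the handle down to its stop in the rear notch. In both final pictures the knob is within 1 to 3 enlarged-crop pixels (under one camera pixel) of where handle 1.30 at full travel puts it.
- **Bystanders:** in the final pictures the jar and three bottles stand where they were, judged by eye. The arm was clear of everything.

**Disagreement:** the block measured about 44 × 74 × 38 mm, with 44 mm confirmed by the gripper, against the listed 56 × 82 × 40 mm. The larger block of the same colour, about 55 × 96 × 49 mm, did not match either. I chose by the "not pink, smaller of its colour" rule.

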